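Slope the culture-tube rack on its over-centre prop

ROBOT

A 7-joint arm with a two-finger parallel gripper is mounted at the origin on a cart in front of the work surface, level with it; the furniture and walls round the work are solid. World frame = base frame: x ahead of the robot, y to its left, z up, the work surface at z = 0. Lengths are in m, angles in rad, forces in N, time in s.
With the tool pointing down it reaches from about 0.4 to 0.85 m from the base axis. Payload 4.5 kg.
Tool frame: the origin (TCP) lies on the centre line of the jaws, within the pads' length; the fingertips stand robot.tcp_to_tips ahead of it and the grasp point (between the pads) lies 11 mm behind it (robot.tcp_to_tips is the distance from the TCP to the fingertips, in m); z points along the fingers, y is the direction in which the jaws open and shut (so a half turn about z gives the same grasp; the last joint's range is limited). The gripper opens to 88 mm and grips with 3 to 60 N. Pads are 18 mm wide; open, the fingers measure 123 mm over their backs; the gripper's body (75 mm by 187 mm) begins 45 mm behind the grasp point.
Start: joints at [1.29, 0.689, -0.195, 1.565, 0.157, 0.902, -0.215], TCP at [0.194, -0.594, 0.247] pointing down, gripper open.
Joint ranges: [-3.01, 3.01], [-0.46, 2.08], [-1.47, 1.51], [0.13, 2.56], [-1, 4.14], [0.04, 2.09], [-2.66, 2.66]. Speed limits (rad/s): [2.57, 2.57, 3.14, 3.14, 3.14, 3.14, 3.14].

INTERFACE

Orientations are given as [roll, pitch, yaw] about the fixed x, y, z axes, in that order (R = Rz(yaw) Ry(pitch) Rx(roll)).
In Python, from station import robot, cams gives the robot as it stands.
- The arm moves only by the shell command python3 -m creep 'ROWS'. ROWS is JSON, one flat list of numbers, 5 for each row, row after row: the opening, from 0 (shut) to 1 (fully open), then the shift along the tool's x, y, z in units of 25 mm (1.0 is 25 mm), then the turn about the tool's z in units of 6 degrees (1.0 is 6 degrees). A call has 1 to 20 rows; each row is the pose to reach, as a shift and turn from the pose commanded when the call began, along the tool's axes at that moment; what a row does not reach only later rows make up. A row lasts 1/12 s, in which the tool goes at most 41.7 mm and 7.16 degrees, less where a joint would pass 70% of its speed; a pose out of reach is approached as far as the arm can. A call with a gripper value outside its range is refused whole. The fingers move at their own pace and stop on an object; the grip force is fixed at half the most. Time passes only in rows, so rows that repeat a pose let the fingers close. It gives the time, the measured TCP pose, the force and the opening at its end, in the units of the state.
- robot.read_state(): the state, without advancing time (a new reading comes with each control period).
- cams.read_camera(name): name is "scene" or "top"; returns the picture (420x560x3 uint8, red, green, blue); there is no depth.
- cams.camera_info(name): a dict with "camera_matrix" (3x3 intrinsics, pixels), "D" ([k1, k2, p1, p2, k3] as OpenCV has them; the pictures are not rectified), "T" (4x4, takes a point from camera to world coordinates). Camera axes: x right, y up, looking along -z (the intrinsics and any distortion apply to the point x, -y, -z); pixel columns grow to the right and rows downward; lengths in m; the calibration is good to about 2 mm. A picture is of the moment at which its call begins. camera_info takes no time and is no camera call.
- robot.hand_in(): hands the job in, once; it reports no verdict.
The state is a dict: "t": time; "joints": joint angles; "qvel": joint speeds; "effort": joint torques, N m; "position": TCP position; "tool_rot": TCP orientation; "wrist_force": force on the tool from outside, world axes, zero at the start; "moment": the same for the moment, N m; "finger_gap": opening from 0.0 (shut) to 1.0 (fully open).
Only numpy, scipy, OpenCV 4.12 (cv2) and the standard library are available. Lean on these libraries where they do the work, as an engineer would, in place of code of your own. Each camera call takes 0.05 s, during which the arm holds its last target. There are 200 camera calls.

TASK

Lay the loose orange-capped culture tube in one of the two free grooves of the slant rack, lying the same way round as the tubes already in it (cap at the end that gets raised), and prop the rack up: swing its red-handled lever over past the dead point until it rests on its stop, so that the rack stays sloped by itself. In the end all three tubes must lie in their grooves; leave everything else on the bench where it is.

Things in the scene. Friction and masses are not known exactly. Their poses are not given: they have to be found in the camera images.
- tube_loose: The loose tube, lying on the bench left of the rack, axis 10 mm above the bench: screw-capped glass culture tube, 150 mm long, glass 18 mm across with a round foot, orange ribbed cap 20 mm across and 30 mm long, solid green medium in its foot, 35 g. Origin on its axis at mid-length; x runs along the tube toward the cap.
- tube_loose_cap (a point): Middle of the loose tube's cap, on the axis, 60 mm from its origin.
- tube_a: Tube in groove 1: screw-capped glass culture tube, 150 mm long, glass 18 mm across with a round foot, orange ribbed cap 20 mm across and 30 mm long, solid green medium in its foot, 35 g. Origin on its axis at mid-length; x runs along the tube toward the cap.
- tube_b: Tube in groove 4: screw-capped glass culture tube, 150 mm long, glass 18 mm across with a round foot, orange ribbed cap 20 mm across and 30 mm long, solid green medium in its foot, 35 g. Origin on its axis at mid-length; x runs along the tube toward the cap.
- groove_1 (a point): Groove 1 of the tray (holds a tube): where the middle of a well-laid tube's axis lies, 47 mm above the bench while the tray is down. Moves with the tray: x runs along the groove from the hinged front edge to the end that rises (caps lie there), y across the tray away from the lever, z out of it. Grooves are 44 mm apart, 4 on the lever's side.
- groove_2 (a point): Groove 2 (free), point and axes as groove_1. Each groove is a pair of 45-degree V saddles of bent sheet, each 12 mm long, centred 38 mm before and 27 mm beyond this point. Their flat lands lie 1 mm above the tube's axis, so a tube stands 8 mm out of them; between the saddles the tray floor is 16 mm below the axis.
- groove_3 (a point): Groove 3 (free), point and axes as groove_1. A tube laid on the groove point has 9 mm to the ledge at the tray's front edge, which stops it if it slides down.
- groove_4 (a point): Groove 4 (holds a tube), on the lever's side; point and axes as groove_1.
- tray (a joint): Tilt of the rack's tray (186 x 184 mm, aluminium, hinged along its front edge on a grey base that cannot move on the bench): 0 flat, 0.384 at dead centre, 0.373 rad when propped on the stop. The lever drives it: a captive roller on the lever's bail runs under the tray.
- prop_lever (a joint): Turn of the prop lever on its shaft, which runs across the rack: 0 tray flat; grows as the red handle is swung up and over toward the tray's hinged edge; 1.95 dead centre (tray highest); 2.18 stop. Let go short of dead centre it swings back to 0; past it, it falls on its stop and stays. Pushed level, the handle needs 7 to 13 N at first, soon under 3 N.
- lever_grip (a point): Middle of the red handle: a level round bar across the rack, 16 mm thick, 52 mm long, 44 mm outside the tray's groove-4 edge; the arm joins its inner end. It circles lever_pivot at 100 mm: at joint 0 it stands 30 degrees above level on the far side from the hinged edge (74 mm above the bench), at the stop 25 degrees above level on the hinged edge's side (66 mm).
- lever_pivot (a point): Fixed point on the lever's shaft axis, in line with the handle's middle, 24 mm above the bench. Axes: x from the tray's hinged edge toward the end that rises, y across toward groove 1, z up.
- timer: Bystander: pale bench timer with a wedge body, 89 x 62 x 30 mm, origin at its underside.
- petri_1: Bystander: glass culture dish with lid, 70 mm wide, 16 mm high, origin at its underside.
- marker_2: Bystander: red felt marker, 131 mm long.
- weigh_bottle: Bystander: small glass weighing bottle with a knobbed lid, 39 mm wide, 65 mm high, origin at its underside.
Not all that is in view belongs to the job. What is shaped like the tube_loose but blue is not meant. Leave any yellow look-alike of the tube_b alone.

How it is judged:
At the end, for the whole second after the job is handed in: Lever at rest on its stop (over 2.12 rad), tray tilted over 0.35 rad; tube_loose in groove 2 or 3, cap to the raised end, tube_a in 1, tube_b in 4: middles within 22 mm along, 5 mm across and in height of the groove points, parallel within 0.1 rad, at rest (value of joint prop_lever above 2.12 rad and value of joint tray above 0.35 rad and velocity of joint prop_lever between -0.1 and 0.1 rad/s and ((x of tube_loose in the frame of groove_2 between -0.022 and 0.022 m and y of tube_loose in the frame of groove_2 between -0.005 and 0.005 m and z of tube_loose in the frame of groove_2 between -0.005 and 0.005 m and angle between the x axis of tube_loose and the x axis of groove_2, either way round below 0.1 rad and x of tube_loose_cap in the frame of groove_2 above 0.03 m) or (x of tube_loose in the frame of groove_3 between -0.022 and 0.022 m and y of tube_loose in the frame of groove_3 between -0.005 and 0.005 m and z of tube_loose in the frame of groove_3 between -0.005 and 0.005 m and angle between the x axis of tube_loose and the x axis of groove_3, either way round below 0.1 rad and x of tube_loose_cap in the frame of groove_3 above 0.03 m)) and x of tube_a in the frame of groove_1 between -0.022 and 0.022 m and y of tube_a in the frame of groove_1 between -0.005 and 0.005 m and z of tube_a in the frame of groove_1 between -0.005 and 0.005 m and angle between the x axis of tube_a and the x axis of groove_1, either way round below 0.1 rad and x of tube_b in the frame of groove_4 between -0.022 and 0.022 m and y of tube_b in the frame of groove_4 between -0.005 and 0.005 m and z of tube_b in the frame of groove_4 between -0.005 and 0.005 m and angle between the x axis of tube_b and the x axis of groove_4, either way round below 0.1 rad and linear speed of each of tube_loose, tube_a, tube_b below 0.02 m/s); the robot touches nothing.
It fails at once if a bystander (timer, culture dish, marker or weighing bottle) is moved by more than 30 mm (distance of any of timer, petri_1, marker_2, weigh_bottle from where it was at the start of the episode above 0.03 m).
It also fails if it takes over 54 s, if anything falls off the work surface, if the arm or the gripper's body presses on something with over 40 N, if the wrist force passes 120 N, or if a joint passes its speed limit or range.

## Working session

There is one attempt and no reset: what is moved stays moved. The work goes in short steps, Python scripts to look and compute and a shell command to move; the robot and the scene stay as the last step left them, time stands still between calls to the robot, and variables do not carry over. Pictures are saved under pics/ and viewed, about 8 in all and at most 12, crops included, and the job is handed in when it is done.

```bash
mkdir -p pics; ls; python3 - <<'E'
from station import robot,cams
import cv2,numpy as np
for n in("scene","top"):
    im=cams.read_camera(n); cv2.imwrite(f"pics/{n}0.png",im[:,:,::-1])
    i=cams.camera_info(n); print(n,i)
print(robot.tcp_to_tips, robot.read_state())
E
```

```text
pics
scene {'camera_matrix': array([[497.51193358,   0.        , 281.10071962],
       [  0.        , 497.51193358, 206.38803096],
       [  0.        ,   0.        ,   1.        ]]), 'D': array([-0.09268135,  0.        ,  0.        ,  0.        ,  0.        ]), 'T': array([[ 0.8886504 ,  0.24228824, -0.38935444, -0.03388645],
       [-0.45811123,  0.43042738, -0.77773155, -1.10911584],
       [-0.0208464 ,  0.86949909,  0.49349443,  0.74365968],
       [ 0.        ,  0.        ,  0.        ,  1.        ]])}
top {'camera_matrix': array([[383.02978684,   0.        , 283.04598274],
       [  0.        , 383.02978684, 220.40682948],
       [  0.        ,   0.        ,   1.        ]]), 'D': array([0.03618213, 0.        , 0.        , 0.        , 0.        ]), 'T': array([[-8.19751125e-03,  9.83692575e-01, -1.79671140e-01,
         3.28505478e-01],
       [-9.99965632e-01, -8.28675059e-03,  2.53877665e-04,
        -2.16040835e-02],
       [-1.23915235e-03,  1.79667046e-01,  9.83726698e-01,
         1.10048410e+00],
       [ 0.00000000e+00,  0.00000000e+00,  0.00000000e+00,
         1.00000000e+00]])}
0.008 {'t': 0.1, 'joints': array([ 1.28978965,  0.68987077, -0.1945391 ,  1.56619837,  0.15732826,
        0.90251875, -0.21511999]), 'qvel': array([-0.00099493, -0.00315728,  0.00025947, -0.00396485, -0.0001328 ,
       -0.00066402,  0.00096944]), 'effort': array([-1.85068253e-03, -5.28499818e+01, -1.27088808e+00, -1.53835416e+01,
       -5.25181345e-02,  2.01082032e-03,  1.89530192e-05]), 'position': array([ 0.19331675, -0.59378763,  0.24602013]), 'tool_rot': array([-3.13999762e+00,  1.30821949e-04,  3.14890183e-01]), 'wrist_force': array([-0.19364518,  0.20054678, -0.90494232]), 'moment': array([ 0.0021822 ,  0.02768374, -0.03419549]), 'finger_gap': 0.9986229011071245}
```

View pics/scene0.png

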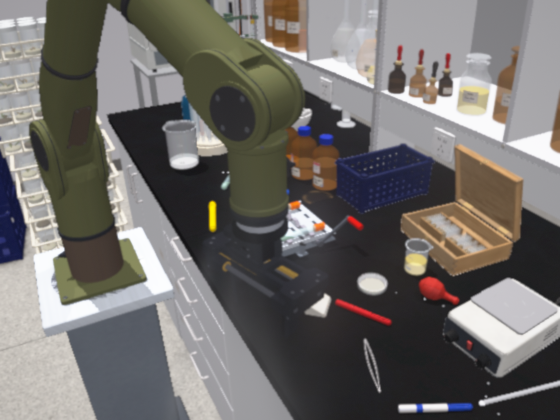

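View pics/top0.png

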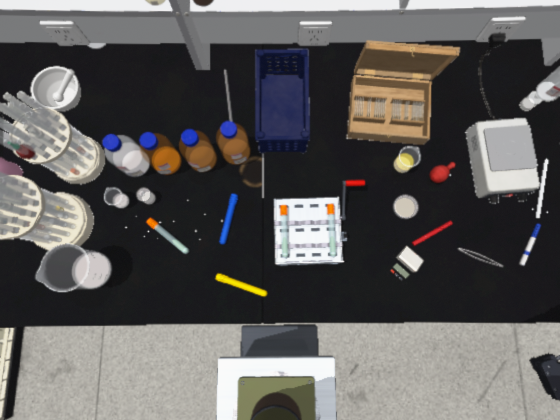

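```bash
cat > h.py <<'E'
from station import robot,cams
import cv2,numpy as np
def ray(n,uv):
    i=cams.camera_info(n); p=cv2.undistortPoints(np.array(uv,float).reshape(-1,1,2),i["camera_matrix"],i["D"])[:,0]
    d=np.c_[p[:,0],-p[:,1],-np.ones(len(p))]@i["T"][:3,:3].T
    return i["T"][:3,3],d
def plane(n,uv,z):
    o,d=ray(n,uv); return o+d*((z-o[2])/d[:,2])[:,None]
def blobs(n,im,lo,hi,amin=15,roi=None):
    h=cv2.cvtColor(im,cv2.COLOR_RGB2HSV); m=cv2.inRange(h,lo,hi)
    if roi: k=np.zeros_like(m); x,y,X,Y=roi; k[y:Y,x:X]=255; m&=k
    c,_=cv2.findContours(m,cv2.RETR_EXTERNAL,cv2.CHAIN_APPROX_NONE)
    return [(cv2.minAreaRect(q)) for q in c if len(q)>8 and cv2.contourArea(q)>=amin]
E
python3 - <<'E'
from h import *
im=cv2.imread("pics/top0.png")[:,:,::-1].copy()
for nm,lo,hi,z in(("orange",(5,150,120),(18,255,255),.01),("red",(0,180,100),(4,255,255),.074),("green",(50,15,90),(95,160,255),.01)):
    for r in blobs("top",im,lo,hi,12): print(nm,np.round(r[0],1),np.round(r[1],1),round(r[2],1),np.round(plane("top",[r[0]],z)[0],3),np.round(plane("top",[r[0]],.047)[0],3))
a=cv2.resize(im[195:270,130:210],None,fx=5,fy=5,interpolation=2); b=cv2.resize(im[170:275,262:372],None,fx=3.55,fy=3.55,interpolation=2)[:375]
c=np.hstack([a,b]); print(c.shape); cv2.imwrite("pics/c1.png",c[:,:,::-1])
E
```

```text
orange [151.5 222.5] [9.9 7.1] 45.0 [0.525 0.357 0.01 ] [0.518 0.344 0.047]
orange [283.  209.5] [9. 6.] 90.0 [ 0.56  -0.022  0.01 ] [ 0.552 -0.022  0.047]
orange [330.  208.5] [9. 6.] 90.0 [ 0.562 -0.159  0.01 ] [ 0.554 -0.154  0.047]
orange [165.5 159. ] [24. 27.] 90.0 [0.716 0.326 0.01 ] [0.703 0.314 0.047]
orange [201.1 154.9] [21.5 20.5] 29.1 [0.728 0.221 0.01 ] [0.715 0.212 0.047]
orange [233.9 145.7] [14.1 23.4] 74.1 [0.756 0.123 0.01 ] [0.742 0.119 0.047]
red [355.  182.5] [ 5. 18.] 90.0 [ 0.621 -0.222  0.074] [ 0.629 -0.227  0.047]
red [443.  172.5] [15.2 26.1] 72.6 [ 0.647 -0.465  0.074] [ 0.656 -0.477  0.047]
green [172.  239.4] [39.4  6.6] 40.4 [0.475 0.296 0.01 ] [0.47  0.285 0.047]
green [284.  236.5] [41.  6.] 90.0 [ 0.481 -0.024  0.01 ] [ 0.476 -0.024  0.047]
green [332.  235.5] [41.  6.] 90.0 [ 0.482 -0.162  0.01 ] [ 0.477 -0.157  0.047]
green [ 12.6 144.7] [13.  6.] 18.4 [0.761 0.773 0.01 ] [0.747 0.746 0.047]Traceback (most recent call last):
  File "<stdin>", line 6, in <module>
    return _nx.concatenate(arrs, 1, dtype=dtype, casting=casting)
           ~~~~~~~~~~~~~~~^^^^^^^^^^^^^^^^^^^^^^^^^^^^^^^^^^^^^^^
ValueError: all the input array dimensions except for the concatenation axis must match exactly, but along dimension 0, the array at index 0 has size 375 and the array at index 1 has size 373
```

```bash
python3 - <<'E'
from h import *
im=cv2.imread("pics/top0.png")
a=cv2.resize(im[185:275,125:210],None,fx=4,fy=4,interpolation=2); b=cv2.resize(im[185-10:265,262:367],None,fx=4,fy=4,interpolation=2)
c=np.hstack([a,b]); print(c.shape); cv2.imwrite("pics/c1.png",c)
E
```

```text
(360, 760, 3)
```

View pics/c1.png

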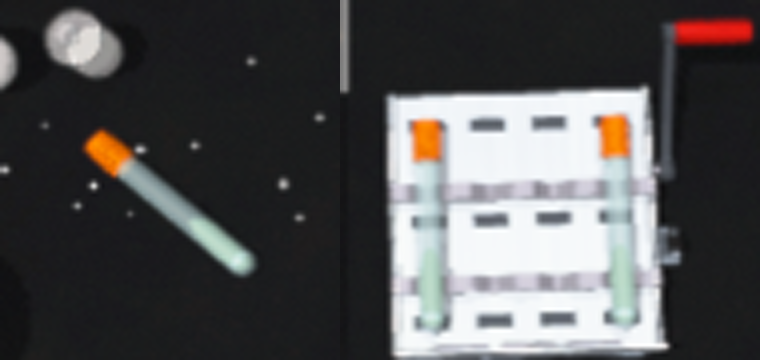

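```bash
python3 - <<'E'
from h import *
def P(c,left,z):
    c=np.array(c,float); o=np.array([125,185]) if left else np.array([262-85,175])
    return plane("top",c/4-.375+o,z)
def rep(n,c,left,z):
    p=P(c,left,z); d=p[0]-p[1]; print(n,p.round(4).tolist(),"mid",p.mean(0).round(4),"len",np.hypot(*d[:2]).round(4),"yaw",np.degrees(np.arctan2(d[1],d[0])).round(1))
    return p
rep("loose",[(94,141),(245,266)],True,.01)
a=rep("a",[(425,121),(431.5,330)],False,.047); b=rep("b",[(614,115),(625,327)],False,.047)
d=a.mean(0)-b.mean(0); print("sep",np.hypot(*d[:2]), "acr yaw",np.degrees(np.arctan2(d[1],d[0])))
print("g2",a.mean(0)-d/3,"g3",b.mean(0)+d/3)
rep("handle",[(674,33),(752,31)],False,.074)
E
```

```text
loose [[0.5325, 0.3671, 0.01], [0.4411, 0.2554, 0.01]] mid [0.4868 0.3112 0.01  ] len 0.1443 yaw 50.7
a [[0.5654, -0.0218, 0.047], [0.4184, -0.025, 0.047]] mid [ 0.4919 -0.0234  0.047 ] len 0.1471 yaw 1.3
b [[0.5686, -0.1549, 0.047], [0.4194, -0.1579, 0.047]] mid [ 0.494  -0.1564  0.047 ] len 0.1492 yaw 1.2
sep 0.13299356071040086 acr yaw 90.90220699935959
g2 [ 0.49257245 -0.06771984  0.047     ] g3 [ 0.49327048 -0.11204553  0.047     ]
handle [[0.6202, -0.1947, 0.074], [0.6211, -0.2486, 0.074]] mid [ 0.6207 -0.2216  0.074 ] len 0.0539 yaw 91.0
```

```bash
python3 -m creep '[1,0.6,-0.3,0,-0.3, 1,2,-1.1,0,-0.8, 1,3.4,-2,0,-1.5, 1,4.8,-2.8,0,-2.2, 1,6.2,-3.6,0,-2.9, 1,7.6,-4.4,0,-3.6, 1,9,-5.2,0,-4.3, 1,10.4,-6.1,0,-5, 1,11.8,-6.9,0,-5.4, 1,13.2,-7.7,0,-5.4, 1,14.6,-8.5,0,-5.4, 1,15.5,-9.2,0,-5.4, 1,16.1,-10.2,0,-5.4, 1,16.5,-11.5,0,-5.4, 1,17,-13,0,-5.4, 1,17.4,-14.5,0,-5.4, 1,17.8,-16,0,-5.4, 1,18.2,-17.5,0,-5.4, 1,18.6,-18.6,0,-5.4, 1,18.8,-19,0,-5.4]'
```

```text
t: 1.77
position: [0.4923, 0.0097, 0.247]
tool_rot: [-3.139, -0.003, 0.89]
wrist_force: [0.3, 1.0, -0.9]
finger_gap: 1.0
```

```bash
python3 -m creep '[1,0.5,-0.4,0,0, 1,1.5,-1.2,0,0, 1,2.6,-2.2,0,0, 1,3.7,-3.1,0,0, 1,4.8,-4.1,0,0, 1,5.9,-5,0,0, 1,7,-6,0,0, 1,8,-6.9,0,0, 1,8.8,-7.5,0.3,0, 1,9,-7.7,1.2,0, 1,9,-7.7,2.4,0, 1,9,-7.7,3.6,0, 1,9,-7.7,4.8,0, 1,9,-7.7,5.6,0, 1,9,-7.7,5.9,0, 1,9,-7.7,5.9,0]'
python3 - <<'E'
from h import *
s=robot.read_state(); print(s["position"],s["tool_rot"])
a=cams.read_camera("scene");b=cams.read_camera("top")
cv2.imwrite("pics/s2.png",a[:,:,::-1])
c=cv2.resize(b[150:290,90:270],None,fx=4,fy=4,interpolation=2)
cv2.imwrite("pics/t2.png",c[:,:,::-1])
E
```

```text
t: 3.1
position: [0.4872, 0.2979, 0.0975]
tool_rot: [-3.141, 0.004, 0.881]
wrist_force: [-0.1, 0.3, 0.5]
finger_gap: 0.998
[0.48717528 0.29793948 0.09746656] [-3.14082474  0.00398666  0.88075464]
```

View pics/t2.png

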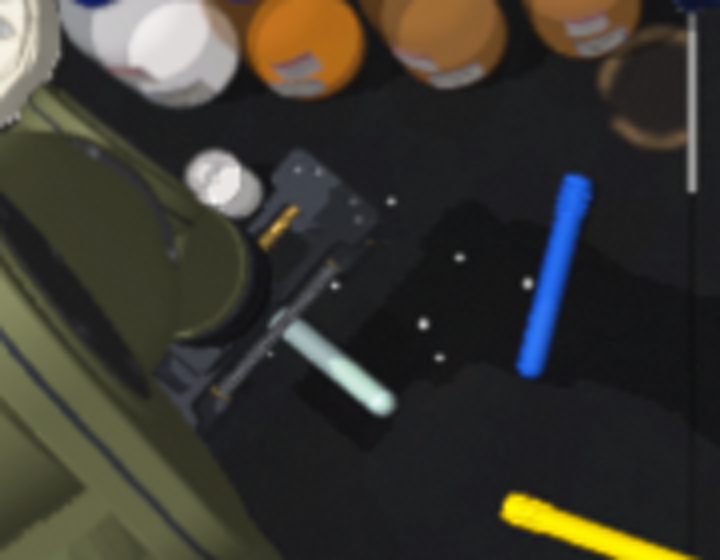

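```bash
python3 -m creep '[1,0.2,-0.35,0.5,0, 1,0.2,-0.35,1.3,0, 1,0.2,-0.35,2.1,0, 1,0.2,-0.35,2.7,0, 1,0.2,-0.35,3,0, 1,0.2,-0.35,3.1,0, 1,0.2,-0.35,3.1,0, 1,0.2,-0.35,3.1,0]'
```

```text
t: 3.87
position: [0.4852, 0.309, 0.0225]
tool_rot: [3.141, -0.002, 0.88]
wrist_force: [0.1, -0.4, 0.0]
finger_gap: 0.997
```

```bash
python3 -m creep '[1,-0.1,0,0.2,0, 1,-0.1,0,0.4,0, 1,-0.1,0,0.42,0, 0,-0.1,0,0.42,0, 0,-0.1,0,0.42,0, 0,-0.1,0,0.42,0, 0,-0.1,0,0.42,0, 0,-0.1,0,0.42,0, 0,-0.1,0,0.42,0, 0,-0.1,0,0.42,0, 0,-0.1,0,0.42,0, 0,-0.1,0,0.42,0]'
```

```text
t: 4.87
position: [0.4831, 0.3064, 0.0112]
tool_rot: [3.142, 0.0, 0.88]
wrist_force: [-0.3, 0.6, -0.7]
finger_gap: 0.341
```

```bash
python3 -m creep '[0,0,0,0,0, 0,0,0,0,0, 0,0,0,0,0, 0,0,0,0,0, 0,0,0,0,0, 0,0,0,0,0]'
```

```text
t: 5.37
position: [0.4831, 0.3064, 0.0112]
tool_rot: [3.141, 0.0, 0.88]
wrist_force: [0.9, 0.4, 0.2]
finger_gap: 0.192
```

```bash
python3 -m creep '[0,0,0,-0.4,0, 0,0,0,-1.2,0, 0,0,0,-2.2,0, 0,-0.2,0.2,-3.4,0, 0,-0.9,0.7,-4.6,0.5, 0,-1.7,1.4,-5.5,1.1, 0,-2.6,2.2,-6,1.8, 0,-3.6,3,-6,2.5, 0,-4.6,3.9,-6,3.2, 0,-5.6,4.7,-6,3.9, 0,-6.6,5.6,-6,4.6, 0,-7.6,6.4,-6,5.3, 0,-8.6,7.2,-6,6, 0,-9.6,8.1,-6,6.7, 0,-10.4,8.8,-6,7.4, 0,-11,9.3,-6,7.9, 0,-11.4,9.6,-6,8.2, 0,-11.45,9.64,-6,8.2, 0,-11.45,9.64,-6,8.2, 0,-11.45,9.64,-6,8.2]'
python3 - <<'E'
from h import *
s=robot.read_state(); print(s["position"],s["tool_rot"])
a=cams.read_camera("scene");b=cams.read_camera("top")
c=cv2.resize(a[180:270,240:380],None,fx=5,fy=5,interpolation=2); d=cv2.resize(b[150:290,210:385],None,fx=4,fy=4,interpolation=2)
cv2.imwrite("pics/s3.png",c[:,:,::-1]);cv2.imwrite("pics/t3.png",d[:,:,::-1])
E
```

```text
t: 7.03
position: [0.4867, -0.0659, 0.1614]
tool_rot: [-3.14, -0.0, 0.025]
wrist_force: [-0.1, -0.1, -0.5]
finger_gap: 0.194
[ 0.48673008 -0.06591858  0.16138737] [-3.14033742e+00 -3.03330416e-04  2.48475117e-02]
```

View pics/s3.png

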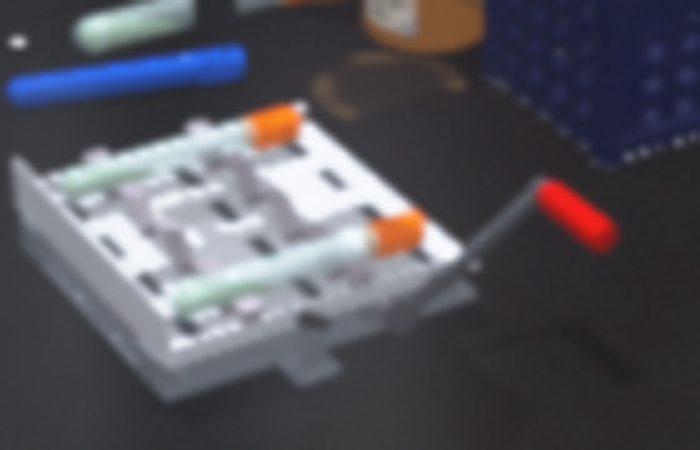

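View pics/t3.png

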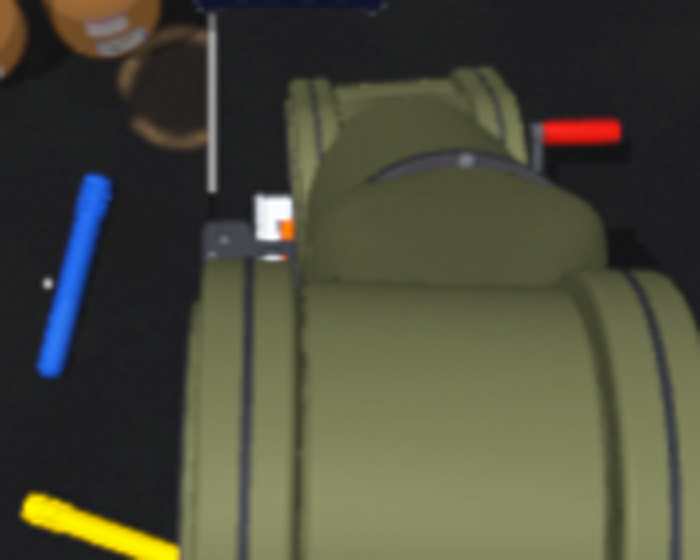

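```bash
python3 - <<'E'
from h import *
for n in ("scene",):
    im=cams.read_camera(n)
    for r in blobs(n,im,(5,150,120),(16,255,255),12,(240,130,400,260)): print(n,np.round(r[0],1),np.round(r[1],1),[np.round(plane(n,[r[0]],z)[0],4) for z in (.047,.160)])
    for r in blobs(n,im,(0,180,100),(4,255,255),12,(240,150,400,260)): print("red",np.round(r[0],1),np.round(plane(n,[r[0]],.074)[0],4))
E
```

```text
scene [319.6 226. ] [6.1 8.5] [array([ 0.5566, -0.1546,  0.047 ]), array([ 0.4608, -0.3094,  0.16  ])]
scene [294.9 204.2] [6.6 8.5] [array([ 0.5559, -0.0193,  0.047 ]), array([ 0.4603, -0.1961,  0.16  ])]
scene [329.5 183.5] [9. 9.] [array([0.7111, 0.0425, 0.047 ]), array([ 0.5902, -0.1443,  0.16  ])]
scene [304.1 174.8] [ 8.4 14.2] [array([0.6735, 0.1344, 0.047 ]), array([ 0.5588, -0.0673,  0.16  ])]
red [355.  222.5] [ 0.6217 -0.2216  0.074 ]
```

```bash
python3 -m creep '[0,-0.05,0.04,0.4,0, 0,-0.05,0.04,1.2,0, 0,-0.05,0.04,2,0, 0,-0.05,0.04,2.8,0, 0,-0.05,0.04,3.4,0, 0,-0.05,0.04,3.8,0, 0,-0.05,0.04,4.1,0, 0,-0.05,0.04,4.3,0, 0,-0.05,0.04,4.4,0, 0,-0.05,0.04,4.4,0, 0,-0.05,0.04,4.4,0]'
python3 - <<'E'
from h import *
a=cams.read_camera("scene")
for r in blobs("scene",a,(5,150,120),(16,255,255),12,(240,130,400,260)): print(np.round(r[0],1),np.round(plane("scene",[r[0]],.047)[0],4))
c=cv2.resize(a[180:280,230:370],None,fx=5,fy=5,interpolation=2)
cv2.imwrite("pics/s4.png",c[:,:,::-1])
E
```

```text
t: 8.1
position: [0.4857, -0.0688, 0.0516]
tool_rot: [3.141, -0.001, 0.022]
wrist_force: [-0.6, -1.4, 0.9]
finger_gap: 0.196
[319.7 226.2] [ 0.5562 -0.1555  0.047 ]
[301.4 212.1] [ 0.5501 -0.0677  0.047 ]
[328.5 183.5] [0.7084 0.044  0.047 ]
[306.5 174. ] [0.6828 0.1355 0.047 ]
[325.  161.5] [0.7848 0.1883 0.047 ]
[299.6 161.7] [0.7098 0.2294 0.047 ]
```

View pics/s4.png

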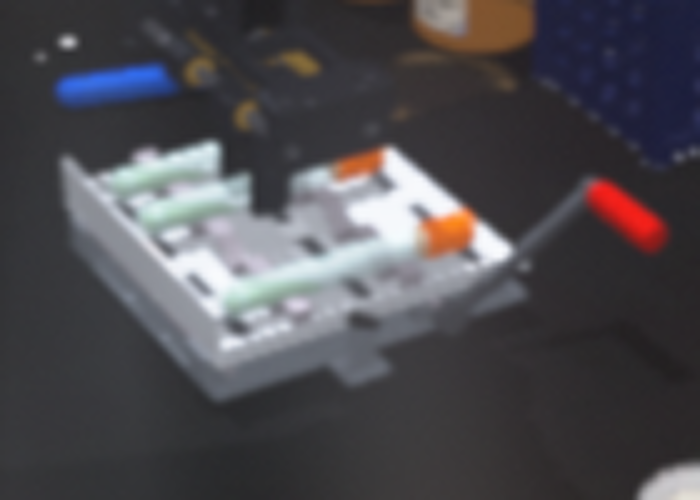

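```bash
python3 -m creep '[0,0,0,0.05,0, 0,0,0,0.1,0, 0,0,0,0.1,0, 0,0,0,0.1,0]'; python3 -c "
from h import *
for _ in range(3): cams.read_camera('top'); s=robot.read_state(); print(s['position'].round(4),s['wrist_force'].round(1))"
```

```text
t: 8.48
position: [0.4857, -0.0689, 0.049]
tool_rot: [3.141, -0.001, 0.022]
wrist_force: [0.7, -0.3, 2.2]
finger_gap: 0.194
[ 0.4857 -0.0688  0.049 ] [ 1.  -0.1  3.7]
[ 0.4857 -0.0689  0.049 ] [-0.8  0.   3.9]
[ 0.4857 -0.0688  0.049 ] [-0.1  0.4  4.2]
```

```bash
python3 -m creep '[0.28,0,0,0,0, 0.28,0,0,0,0, 0.28,0,0,0,0, 0.28,0,0,0,0, 0.28,0,0,-0.2,0, 0.28,0,0,-0.6,0, 0.28,0,0,-1.2,0, 0.28,0,0,-2,0, 0.28,0,0,-3,0, 0.28,0,0,-4,0, 0.28,0,0,-5,0, 0.28,0,0,-5.5,0, 0.28,0,0,-5.5,0]'
python3 - <<'E'
from h import *
a=cams.read_camera("scene")
for r in blobs("scene",a,(5,150,120),(16,255,255),12,(240,190,400,260)): print(np.round(r[0],1),np.round(plane("scene",[r[0]],.047)[0],4))
c=cv2.resize(a[180:280,230:370],None,fx=5,fy=5,interpolation=2)
cv2.imwrite("pics/s5.png",c[:,:,::-1])
E
```

```text
t: 9.72
position: [0.487, -0.069, 0.1896]
tool_rot: [3.141, -0.006, 0.021]
wrist_force: [-0.3, -0.3, -0.9]
finger_gap: 0.281
[319.6 226.1] [ 0.5563 -0.1551  0.047 ]
[301.3 212. ] [ 0.55  -0.067  0.047]
[294.9 204.2] [ 0.5559 -0.0193  0.047 ]
```

View pics/s5.png

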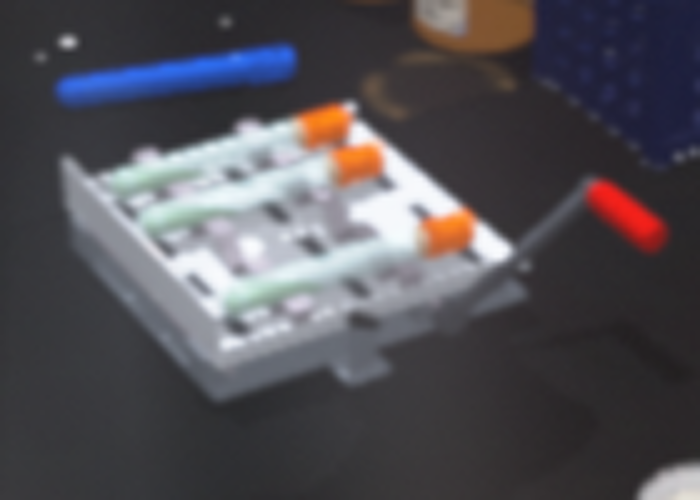

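```bash
python3 -m creep '[0,0.5,0.5,0,0, 0,1.4,1.3,0,0, 0,2.4,2.3,0,0, 0,3.4,3.3,0,0, 0,4.4,4.2,0,0, 0,5.4,5.2,0,0, 0,6.3,6,0,0, 0,6.8,6.5,0,0, 0,6.9,6.6,0.4,0, 0,6.9,6.6,1.2,0, 0,6.9,6.6,2.1,0, 0,6.9,6.6,3,0, 0,6.9,6.6,3.9,0, 0,6.9,6.6,4.6,0, 0,6.9,6.6,4.9,0, 0,6.9,6.6,4.9,0, 0,6.9,6.6,4.9,0]'
python3 - <<'E'
from h import *
a=cams.read_camera("scene");b=cams.read_camera("top")
c=np.hstack([cv2.resize(x,None,fx=4,fy=4,interpolation=2) for x in (a[170:270,275:375],b[130:230,310:400])])
cv2.imwrite("pics/s6.png",c[:,:,::-1])
E
```

```text
t: 11.18
position: [0.6607, -0.2292, 0.0632]
tool_rot: [-3.141, 0.001, 0.022]
wrist_force: [0.5, 0.2, -0.4]
finger_gap: 0.004
```

View pics/s6.png

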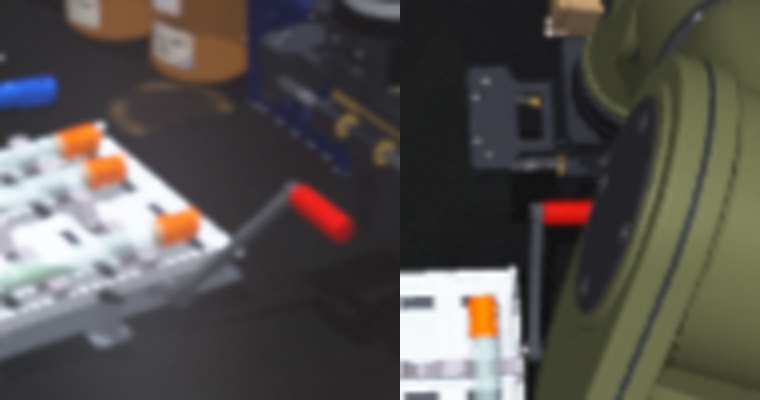

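```bash
python3 -m creep '[0,-0.4,0,0,0, 0,-0.75,0,0,0, 0,-0.9,0,0,0, 0,-1,-0.1,0,0, 0,-1.1,0,-0.2,0, 0,-1.2,0,-0.4,0, 0,-1.35,0,-0.6,0, 0,-1.54,0,-0.83,0, 0,-1.8,0,-1.06,0, 0,-2.05,0,-1.26,0, 0,-2.36,0,-1.46,0, 0,-2.36,0,-1.46,0]'
python3 - <<'E'
from h import *
a=cams.read_camera("scene")
for r in blobs("s",a,(0,180,100),(4,255,255),12,(240,150,400,260)): print("red",np.round(r[0],1),np.round(plane("scene",[r[0]],.11)[0],4))
print(robot.read_state()["wrist_force"])
E
```

```text
t: 12.28
position: [0.6033, -0.2318, 0.1029]
tool_rot: [3.14, -0.004, 0.021]
wrist_force: [2.9, 0.1, 2.8]
finger_gap: 0.003
red [343.6 213.9] [ 0.5852 -0.2211  0.11  ]
[2.98735947 0.47681152 2.62503089]
```

```bash
python3 -m creep '[0,-0.25,0,-0.12,0, 0,-0.6,0,-0.28,0, 0,-0.97,0,-0.4,0, 0,-1.3,0,-0.47,0, 0,-1.65,0,-0.52,0, 0,-2,0,-0.54,0, 0,-2.35,0,-0.52,0, 0,-2.7,0,-0.47,0, 0,-3.04,0,-0.4,0, 0,-3.36,0,-0.28,0, 0,-3.68,0,-0.14,0, 0,-4,0,0,0, 0,-4.25,0,0.2,0, 0,-4.5,0,0.4,0, 0,-4.5,0,0.4,0]'
python3 - <<'E'
from h import *
a=cams.read_camera("scene")
for r in blobs("s",a,(0,180,100),(4,255,255),12,(240,150,400,280)): print("red",np.round(r[0],1),np.round(plane("scene",[r[0]],.102)[0],4))
print(robot.read_state()["wrist_force"])
E
```

```text
t: 13.58
position: [0.4873, -0.2336, 0.0889]
tool_rot: [-3.141, 0.004, 0.021]
wrist_force: [-0.8, 0.1, 0.0]
finger_gap: 0.004
[ 0.55088338  0.72039844 -0.15316689]
```

```bash
python3 - <<'E'
from h import *
for n,roi,zs in(("scene",(230,150,420,290),(.066,.09,.11)),("top",(300,150,400,260),(.066,.09,.11))):
    a=cams.read_camera(n)
    for nm,lo,hi in(("red",(0,150,60),(4,255,255)),("or",(5,150,120),(16,255,255))):
        for r in blobs(n,a,lo,hi,4,roi): print(n,nm,np.round(r[0],1),np.round(r[1],1),[np.round(plane(n,[r[0]],z)[0],3) for z in zs])
    cv2.imwrite(f"pics/x7{n}.png",a[:,:,::-1])
A=cv2.imread("pics/x7scene.png");B=cv2.imread("pics/x7top.png")
cv2.imwrite("pics/s7.png",np.hstack([cv2.resize(A[165:290,225:365],None,fx=3.2,fy=3.2,interpolation=2),cv2.resize(B[160:285,262:372],None,fx=3.2,fy=3.2,interpolation=2)]))
E
```

```text
scene or [330.8 185.3] [5.7 9.2] [array([ 0.688, -0.   ,  0.066]), array([ 0.662, -0.04 ,  0.09 ]), array([ 0.641, -0.072,  0.11 ])]
scene or [295.5 160.5] [9. 3.] [array([0.682, 0.208, 0.066]), array([0.657, 0.161, 0.09 ]), array([0.636, 0.122, 0.11 ])]
scene or [284. 161.] [12. 14.] [array([0.648, 0.223, 0.066]), array([0.624, 0.176, 0.09 ]), array([0.603, 0.137, 0.11 ])]
top red [368.5 237. ] [2. 3.] [array([ 0.47 , -0.254,  0.066]), array([ 0.466, -0.248,  0.09 ]), array([ 0.464, -0.244,  0.11 ])]
top red [353.  237.5] [3. 4.] [array([ 0.469, -0.212,  0.066]), array([ 0.465, -0.207,  0.09 ]), array([ 0.463, -0.204,  0.11 ])]
top or [301.5 212.5] [11.  3.] [array([ 0.539, -0.073,  0.066]), array([ 0.534, -0.072,  0.09 ]), array([ 0.53 , -0.071,  0.11 ])]
top or [333.  210.5] [11.  6.] [array([ 0.544, -0.16 ,  0.066]), array([ 0.539, -0.157,  0.09 ]), array([ 0.535, -0.154,  0.11 ])]
```

View pics/s7.png

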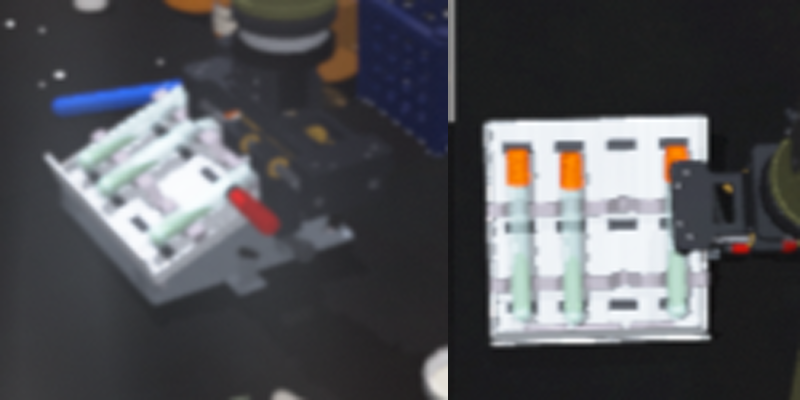

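```bash
python3 -m creep '[0,-0.15,0,0.15,0, 0,-0.3,0,0.3,0, 0,-0.45,0,0.42,0, 0,-0.6,0,0.55,0, 0,-0.75,0,0.65,0, 0,-0.85,0,0.7,0, 0,-0.85,0,0.7,0, 0,-0.85,0,0.7,0, 0,-0.85,0,0.7,0]'
python3 - <<'E'
from h import *
for n,roi,zs in(("scene",(230,150,420,290),(.066,.08)),("top",(300,150,400,260),(.066,.08))):
    a=cams.read_camera(n)
    for r in blobs(n,a,(0,150,60),(4,255,255),4,roi): print(n,np.round(r[0],1),np.round(r[1],1),[np.round(plane(n,[r[0]],z)[0],3) for z in zs])
print(robot.read_state()["wrist_force"])
E
```

```text
t: 14.48
position: [0.4721, -0.2339, 0.0726]
tool_rot: [3.141, -0.007, 0.023]
wrist_force: [6.7, -0.1, -6.5]
finger_gap: 0.004
scene [301.  240.5] [7.8 3.5] [array([ 0.466, -0.216,  0.066]), array([ 0.455, -0.235,  0.08 ])]
top [352. 245.] [2. 4.] [array([ 0.448, -0.208,  0.066]), array([ 0.447, -0.206,  0.08 ])]
[ 6.57238597  0.69504633 -6.17052825]
```

```bash
python3 -m creep '[0,0.15,0,0,0, 0,0.3,0,0,0, 0,0.45,0,0,0, 0,0.6,0,0,0, 0,0.8,0,0,0, 0,1,0,0,0, 0,1,0,0,0, 0,1,0,0,0]'
python3 - <<'E'
from h import *
for n,roi,zs in(("scene",(230,150,420,290),(.066,.08)),("top",(300,150,400,260),(.066,.08))):
    a=cams.read_camera(n)
    for r in blobs(n,a,(0,150,60),(4,255,255),4,roi): print(n,np.round(r[0],1),np.round(r[1],1),[np.round(plane(n,[r[0]],z)[0],3) for z in zs])
print(robot.read_state()["wrist_force"])
E
```

```text
t: 15.25
position: [0.494, -0.2335, 0.0727]
tool_rot: [3.141, -0.0, 0.022]
wrist_force: [-1.2, 0.4, 0.1]
finger_gap: -0.0
scene [294.5 243.5] [14.1  4.2] [array([ 0.445, -0.22 ,  0.066]), array([ 0.435, -0.238,  0.08 ])]
top [359.  246.5] [ 7. 20.] [array([ 0.444, -0.227,  0.066]), array([ 0.442, -0.224,  0.08 ])]
[-0.93437889 -0.11571244 -0.19425451]
```

```bash
python3 -m creep '[0,0.2,0,-0.4,0, 0,0.2,0,-1.2,0, 0,0.2,0,-2.4,0, 0,0.2,0,-3.6,0, 0,0.2,0,-4.8,0, 0,0.2,0.3,-6,0, 0,0.2,1.2,-6.5,0, 0,0.2,2.4,-6.5,0, 0,0.2,3.8,-6.5,0, 0,0.2,5.2,-6.5,0, 0,0.2,6.6,-6.5,0, 0,0.2,7.8,-6.5,0, 0,0.2,8.4,-6.5,0, 0,0.2,8.4,-6.5,0]'
python3 - <<'E'
from h import *
I=[]
for n,roi,zs in(("scene",(230,150,420,290),(.066,)),("top",(260,150,400,270),(.066,.09))):
    a=cams.read_camera(n); I.append(a[:,:,::-1])
    for nm,lo,hi in(("red",(0,150,60),(4,255,255)),("or",(5,150,120),(16,255,255))):
        for r in blobs(n,a,lo,hi,8,roi): print(n,nm,np.round(r[0],1),np.round(r[1],1),[np.round(plane(n,[r[0]],z)[0],3) for z in zs])
A,B=I
cv2.imwrite("pics/s8.png",np.hstack([cv2.resize(A[165:290,225:365],None,fx=3.2,fy=3.2,interpolation=2),cv2.resize(B[160:285,262:372],None,fx=3.2,fy=3.2,interpolation=2)]))
E
```

```text
t: 16.52
position: [0.5006, -0.4486, 0.2345]
tool_rot: [3.138, 0.002, 0.015]
wrist_force: [-0.8, -0.1, -0.9]
finger_gap: 0.008
scene red [294.8 243.8] [13.4  4.2] [array([ 0.445, -0.221,  0.066])]
scene or [313.8 210.8] [6.4 8.5] [array([ 0.567, -0.106,  0.066])]
scene or [295.6 197.3] [6.  8.6] [array([ 0.561, -0.015,  0.066])]
scene or [288.8 189.4] [7.  9.1] [array([0.567, 0.037, 0.066])]
scene or [296.5 160.5] [9. 5.] [array([0.685, 0.206, 0.066])]
scene or [284. 161.] [12. 14.] [array([0.648, 0.223, 0.066])]
top red [358.5 246.5] [ 7. 19.] [array([ 0.444, -0.226,  0.066]), array([ 0.441, -0.221,  0.09 ])]
top or [300.  212.5] [11.  6.] [array([ 0.539, -0.069,  0.066]), array([ 0.534, -0.068,  0.09 ])]
top or [283.5 211.5] [11.  5.] [array([ 0.542, -0.023,  0.066]), array([ 0.537, -0.023,  0.09 ])]
top or [333.  210.5] [11.  6.] [array([ 0.544, -0.16 ,  0.066]), array([ 0.539, -0.157,  0.09 ])]
```

View pics/s8.png

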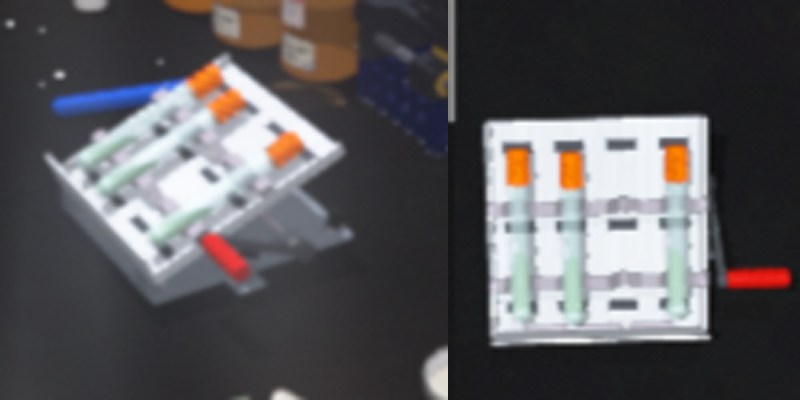

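```bash
python3 -c "
from station import robot
print(robot.hand_in())"
```

```text
the job is handed in; nothing more can be done
None
```

I laid the loose orange-capped tube in groove 2 with its cap at the raised end. I then pushed the red lever over with the closed fingertips until it dropped onto its stop, and handed the job in at about 16.6 s.

**Last checks before hand-in:**
- **Lever:** both cameras put the handle at x 0.444–0.445 m, taking the stop's 66 mm height. The stop should be at about 0.444 m.
- **Tray and tubes:** the last pictures show the tray sloped and all three tubes in their grooves. The new tube lies about 3–5 mm lower along its groove than the other two. I did not measure the tray angle or the joint values.
- **Arm:** it ended well clear of everything, with about 1 N (noise level) at the wrist.
- **Bystanders:** none was approached closely, and contact forces I read stayed below 10 N. I did not re-measure their positions.

**Disagreements:**
- The two cameras differed by 2–5 mm in places, which is within what the groove accepts.
- Just past dead centre the handle rested briefly on the fingertips at about 9 N. It dropped onto the stop when I backed away.

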